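# Put the electric screwdriver away and shut its chest

## Task

Put the electric screwdriver that lies between the studs away in its open steel chest: lay it gently in the recess of the wooden bed, bit in the narrow end, and let go. Then press the thumb tab at the knee of the locked lid stay until the stay folds, and lower the lid by its handle until it is fully shut, without letting it slam. Leave the studs and the bottle where they stand.

Things in the scene. Friction and masses are not known exactly. Their poses are not given: they have to be found in the camera images.
- driver: Inline electric screwdriver, 260 mm long, 0.36 kg, lying flat. Origin: middle of its length, 20 mm below its axis. Own y axis runs along it to the butt; the bit points to -y. Round grip 36 mm across, y = -72 to +108 mm, balance point y = +15; neck 18 mm across to y = -95, bit 6 mm. Studs stand about 7 mm either side of its middle: only the butt end (y over +75) has room for fingers beside it.
- chest: Fixed grey sheet-steel chest, 210 mm deep (x, hinge at +x, front at -x), 322 wide (y), rim 85 mm high, walls 5. Origin: centre of its underside on the table. Inside is a wooden bed with flat top at 48 mm; 85 mm behind the recess short bits and sockets stand in it, 68 mm high. The lid stands open at the back; the stay is at the left wall (y = +145 mm).
- recess (a point): Point on the floor of the recess, 10 mm above the table, x = -25, y = -13 mm in the chest. The driver's origin belongs here, its y axis along the chest's -y (bit to the left, +y). Recess 38 mm deep, 44 wide from y = -135 to +78 mm of here, then 26 wide to +136. Only its middle, y = -49 to +19 mm, is widened for fingers (to 55 mm front and back).
- lid_hinge (a point): Point on the lid's hinge axis (chest y direction), at the back rim, x = +105, z = 85 mm in the chest, mid-width. The lid turns about it.
- lid_handle (a point): Middle of the lid's bow handle: a round 10 mm bar, 100 mm long along the chest's y, standing 32 mm off the lid's free edge, 242 mm from the hinge axis. With the lid open it is the topmost part, 0.32 m up; with the lid shut it stands in front of the chest at z = 92 mm. It may turn in the grip.
- stay_tab (a point): Centre of the outer face of the thumb tab at the knee: a steel flange 24 x 30 mm on the stay's lower link, facing front and up. Own z axis stands out of the face, x runs up the link, y to the left wall. Press against z: away from the robot and somewhat down. The link pivots on the wall at x = -50, z = 73 mm in the chest, 92 mm away. It takes 4 to 8 N; press it in 25 mm or more.
- lid (a joint): Lid angle in rad: 0 standing open 84 degrees on the locked stay (cannot be pushed shut), 1.466 fully shut. Lid 0.6 kg, hinge and stay slightly stiff: with the stay just broken it stays put while steep (below 0.3), but falls and slams if let go lower down; lead it to the end.
- stay_upper (a joint): Angle of the stay's knee in rad: 0 locked over centre against its stop, 0.157 straight, above that broken and folding (0.6 with the tab 25 mm in), and stays where it is left; about 3.25 when the lid is shut.
- stud_a: Finished road stud, round, 128 mm across, 47 high, loose, behind the driver's middle. Origin under its centre.
- stud_b: The same, beyond the driver's bit end, in the rear row.
- stud_c: The same, in front of the driver's middle.
- oil_bottle: Standing dosing bottle, 38 mm across, 105 high, loose, between chest and studs at the back. Origin under its centre.

How it is judged:
On the way, in this order (a step that is already met when the one before it is completed fails the run):
1. the screwdriver lies in the recess, bit in the narrow end, let go, with the lid still up on its stay (z of driver in the frame of chest below 0.012 m and horizontal distance between driver and recess below 0.012 m and angle between the y axis of driver and the y axis of chest, either way round below 0.08 rad and linear speed of driver below 0.03 m/s and contact force between the fingers and driver below 0.1 N and value of joint stay_upper below 0.15 rad), for 0.2 s.
2. the stay is broken: its knee is folded well past straight (value of joint stay_upper above 0.5 rad), for 0.1 s.
At the end, for the whole second after the job is handed in: The lid is shut to within 1.5 degrees and at rest, the screwdriver lies flat in the recess (within 12 mm of its place, bit in the narrow end) and studs and bottle are within 20 mm of where they stood (value of joint lid above 1.44 rad and velocity of joint lid below 0.05 rad/s and z of driver in the frame of chest below 0.012 m and horizontal distance between driver and recess below 0.012 m and angle between the y axis of driver and the y axis of chest, either way round below 0.08 rad and linear speed of driver below 0.03 m/s and distance of each of stud_a, stud_b, stud_c, oil_bottle from where it was at the start of the episode below 0.02 m); the robot touches nothing.
It fails at once if the lid slams: it swings down faster than 2 rad/s (velocity of joint lid above 2 rad/s).
It fails at once if the screwdriver is dropped or thrown into the chest: over the recess it moves faster than 0.6 m/s (horizontal distance between driver and recess below 0.04 m and z of driver in the frame of chest below 0.06 m and linear speed of driver above 0.6 m/s).
It fails at once if a stud or the bottle is shifted by more than 30 mm (distance of any of stud_a, stud_b, stud_c, oil_bottle from where it was at the start of the episode above 0.03 m).
It also fails if it takes over 67 s, if anything falls off the work surface, if the arm or the gripper's body presses on something with over 40 N, if the wrist force passes 120 N, or if a joint passes its speed limit or range.

## Robot

A 6-joint arm with a two-finger parallel gripper is mounted at the origin on a cart in front of the work surface, level with it; the furniture and walls round the work are solid. World frame = base frame: x ahead of the robot, y to its left, z up, the work surface at z = 0. Lengths are in m, angles in rad, forces in N, time in s.
With the tool pointing down it reaches from about 0.3 to 0.775 m from the base axis. Payload 14.6 kg.
Tool frame: the origin (TCP) lies on the centre line of the jaws, within the pads' length; the fingertips stand 19 mm ahead of it and the grasp point (between the pads) is the TCP; y points along the fingers, x is the direction in which the jaws open and shut, and the axes are right-handed (so a half turn about y gives the same grasp; the last joint's range is limited). The gripper opens to 94 mm and grips with 3 to 60 N. Pads are 16 mm wide; open, the fingers measure 119 mm over their backs; the gripper's body (75 mm by 177 mm) begins 78 mm behind the grasp point.
Start: joints at [-1.287, 0.3, 1.521, -0, 1.321, -0.067], TCP at [0.189, -0.516, 0.224] pointing down, gripper open.
Joint ranges: [-3.03, 3.03], [-0.79, 2.21], [0.23, 2.52], [-1.04, 4.18], [0, 3.07], [-2.55, 2.55]. Speed limits (rad/s): [2.22, 2.22, 2.57, 3.14, 3.14, 3.14].

## Interface

Orientations are given as [roll, pitch, yaw] about the fixed x, y, z axes, in that order (R = Rz(yaw) Ry(pitch) Rx(roll)).
In Python, from station import get_obs, cams, workorder gives the robot as it stands.
- The arm moves only by the shell command python3 -m handwheel 'ROWS' [FORCE]. ROWS is JSON, a list of rows, each an object of numbers: "fingers": the opening, from -1 (shut) to 1 (fully open); "x", "y", "z": the shift along the tool's x, y, z in m; "spin": the turn about the tool's y in degrees. In form: [{"fingers": .., "x": .., "y": .., "z": .., "spin": ..}, ...]. A call has exactly 10 rows; each row is the pose to reach, as a shift and turn from the pose commanded when the call began, along the tool's axes at that moment; what a row does not reach only later rows make up. A row lasts 1/10 s, in which the tool goes at most 50 mm and 8.59 degrees, less where a joint would pass 70% of its speed; a pose out of reach is approached as far as the arm can. A call with a gripper value outside its range is refused whole. The fingers move at their own pace and stop on an object; FORCE is the grip in N (left out, the last holds). Time passes only in rows, so rows that repeat a pose let the fingers close, or fill a call up. It gives the time, the measured TCP pose, the force and the opening at its end, in the units of the state.
- get_obs(): the state, without advancing time (a new reading comes with each control period).
- cams.camera(name): name is "scene" or "side" or "wrist"; returns (picture, depth): 400x640x3 uint8, red, green, blue; 400x640 float32, m along the optical axis (not along the pixel's ray), 0 where there is no reading.
- cams.get_calibration(name): a dict with "fx", "fy", "cx", "cy" (pixels), "dist" ([k1, k2, p1, p2, k3] as OpenCV has them; the pictures are not rectified), "view" (4x4, takes a point from world to camera coordinates). Camera axes: x right, y down, z forward; pixel columns grow to the right and rows downward; lengths in m; the calibration is good to about 2 mm. A picture is of the moment at which its call begins: read the wrist's pose just before it. get_calibration takes no time and is no camera call; for the wrist camera it gives the pose at the moment of the call.
- workorder.hand_in(): hands the job in, once; it reports no verdict.
The state is a dict: "time_s": time; "qpos": joint angles; "joint_vel": joint speeds; "tau": joint torques, N m; "ee_pos": TCP position; "eef_rot": TCP orientation; "force": force on the tool from outside, world axes, zero at the start; "moment": the same for the moment, N m; "grip_width": finger opening in m.
Only numpy, scipy, OpenCV 4.12 (cv2) and the standard library are available. Lean on these libraries where they do the work, as an engineer would, in place of code of your own. Each camera call takes 0.05 s, during which the arm holds its last target. There are 200 camera calls.

## Working session

There is one attempt and no reset: what is moved stays moved. The work goes in short steps, Python scripts to look and compute and a shell command to move; the robot and the scene stay as the last step left them, time stands still between calls to the robot, and variables do not carry over. Pictures are saved under pics/ and viewed, about 8 in all and at most 12, crops included, and the job is handed in when it is done.

```bash
ls; mkdir -p pics; cat > h.py <<'E'
import numpy as np,cv2
from station import get_obs,cams,workorder
from scipy.spatial.transform import Rotation as Ro
def grab(n,save=None):
    c=cams.get_calibration(n); p,d=cams.camera(n)
    if save: cv2.imwrite('pics/'+save,p[:,:,::-1])
    return p,d,c
def K(c): return np.array([[c['fx'],0,c['cx']],[0,c['fy'],c['cy']],[0,0,1]])
def rays(c,uv):
    uv=np.array(uv,float).reshape(-1,1,2)
    n=cv2.undistortPoints(uv,K(c),np.array(c['dist'])).reshape(-1,2)
    V=np.array(c['view']); R=V[:3,:3]; o=-R.T@V[:3,3]
    return o,np.c_[n,np.ones(len(n))]@R
def onz(c,uv,z):
    o,r=rays(c,uv); return o+r*((z-o[2])/r[:,2])[:,None]
def pts(c,d,uv):
    uv=np.array(uv).reshape(-1,2).astype(int); o,r=rays(c,uv)
    return o+r*d[uv[:,1],uv[:,0]][:,None]
def cloud(c,d):
    v,u=np.nonzero(d>0); P=np.full(d.shape+(3,),np.nan); P[v,u]=pts(c,d,np.c_[u,v]); return P
def proj(c,X):
    V=np.array(c['view']); return cv2.projectPoints(np.array(X,float).reshape(-1,3),cv2.Rodrigues(V[:3,:3])[0],V[:3,3],K(c),np.array(c['dist']))[0].reshape(-1,2)
def R(o=None):
    o=o or get_obs(); return Ro.from_euler('xyz',o['eef_rot']).as_matrix()
E
python3 - <<'E'
from h import *
o=get_obs(); print(o); print(R())
for n in('scene','side'):
    p,d,c=grab(n,n+'0.png'); np.savez('/tmp/'+n,p=p,d=d); print(n,np.round(rays(c,[[320,200]]),3),(d>0).mean())
E
```

```text
pics
{'time_s': 0.0, 'qpos': array([-1.28655428e+00,  3.00454655e-01,  1.52161220e+00, -2.06971935e-05,
        1.32071983e+00, -6.65872567e-02]), 'joint_vel': array([8.22731589e-04, 7.00939561e-04, 2.02884174e-04, 6.83552513e-04,
       5.97920544e-04, 1.70949566e-05]), 'tau': array([-2.98455932e-03, -5.31811988e+01, -3.52745640e+01,  7.07150088e-02,
        2.43874040e-02, -8.84358724e-05]), 'ee_pos': array([ 0.18894847, -0.51624955,  0.22388218]), 'eef_rot': array([-1.57073688e+00,  1.19271588e-03, -1.21996185e+00]), 'force': array([ 0.95808359, -0.40490055, -0.80803333]), 'moment': array([-0.02277508,  0.03190751,  0.02757189]), 'grip_width': 0.09412510259254021}
[[ 3.43681327e-01 -3.54089903e-04  9.39086269e-01]
 [-9.39085578e-01  1.14049314e-03  3.43681504e-01]
 [-1.19271560e-03 -9.99999287e-01  5.94454758e-05]]Traceback (most recent call last):
  File "<stdin>", line 4, in <module>
    return _wrapfunc(a, 'round', decimals=decimals, out=out)
    return _wrapit(obj, method, *args, **kwds)
    conv = _array_converter(obj)
ValueError: setting an array element with a sequence. The requested array has an inhomogeneous shape after 1 dimensions. The detected shape was (2,) + inhomogeneous part.
```

View pics/scene0.png

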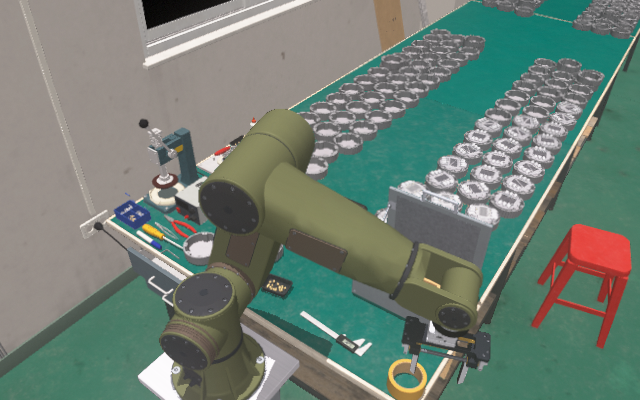

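Picture 1 (scene): the arm hides the front. The chest with its lid up is at about (430,240), and the studs behind it belong to the background rows. Next is the side view.

```bash
python3 - <<'E'
from h import *
for n in('scene','side','wrist'):
    p,d,c=grab(n,n+'1.png'); np.savez('/tmp/'+n,p=p,d=d); o,r=rays(c,[[320,200]]); print(n,o.round(3),r.round(3),(d>0).mean())
E
```

```text
scene [-0.48  -0.67   1.199] [[ 0.637  0.455 -0.622]] 0.97584765625
side [0.185 0.939 0.884] [[ 0.335 -0.752 -0.568]] 0.794140625
wrist [ 0.257 -0.491  0.384] [[-0.254 -0.085 -0.964]] 0.99598828125
```

View pics/side1.png

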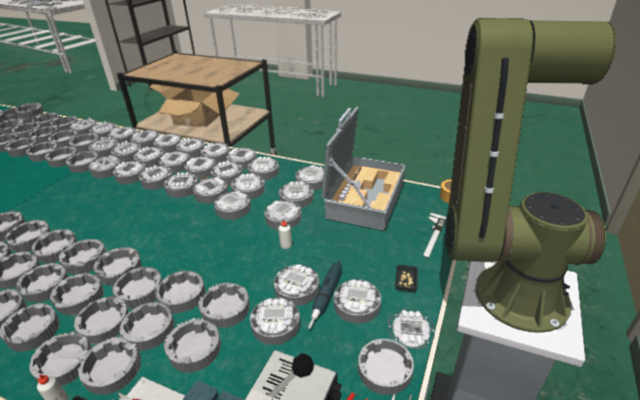

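Picture 2 (side): the driver runs from its butt at about (335,266) to its bit at about (310,327). Studs are at (297,282), (357,298) and (275,318), and the bottle is at (285,235). The chest is at (365,190), with the lid up and the stay at (350,185).

```bash
python3 - <<'E'
from h import *
z=np.load('/tmp/side.npz'); p,d=z['p'],z['d']; c=cams.get_calibration('side'); P=cloud(c,d)
# driver
sub=np.zeros(d.shape,bool); sub[255:335,295:350]=1
m=sub&(p.max(2)<75)&(P[...,2]>0.012)&(P[...,2]<0.06)
n,l,s,_=cv2.connectedComponentsWithStats(m.astype(np.uint8)); k=1+np.argmax(s[1:,4]); m=l==k
v,u=np.nonzero(m); X=P[m]; print('drv px',s[k],'z max',np.percentile(X[:,2],[5,50,98]))
xy=X[:,:2]; mu=xy.mean(0); a=np.linalg.svd(xy-mu)[2][0] if len(xy)<3000 else None
t=(xy-mu)@a; print('axis',a,np.degrees(np.arctan2(*a[::-1])),'ends',mu+a*t.min(),mu+a*t.max(),t.ptp() if hasattr(t,'ptp') else np.ptp(t))
for lo in np.arange(t.min(),t.max(),.02):
    q=X[(t>=lo)&(t<lo+.02)]
    top=q[q[:,2]>q[:,2].max()-.006]; print(len(q),q[:,2].max().round(3),top.mean(0).round(4), np.ptp(q[:,:2]@[-a[1],a[0]]).round(3))
# chest region: rim height points & lid
for nm,pp in {'rim fl':(326,217),'rim fr':(382,222),'back':(404,165)}.items(): print(nm,pts(c,d,pp),onz(c,[pp],.085))
C=P[100:235,315:415].reshape(-1,3); C=C[np.isfinite(C[:,0])&(C[:,2]>.07)&(C[:,2]<.092)]
print('rim box',C.min(0),C.max(0),cv2.minAreaRect(C[:,:2].astype(np.float32)))
im=cv2.resize(p[95:245,270:430],None,fx=5,fy=4*1,interpolation=cv2.INTER_CUBIC)
cv2.imwrite('pics/crop2.png',cv2.resize(p[95:240,300:440],(780,808*780//780),interpolation=cv2.INTER_CUBIC)[:600,:,::-1])
# studs (light/tops) & bottle
for nm,(u,v) in dict(a=(297,275),b=(275,312),c=(357,292),bot=(285,228)).items(): print(nm,pts(c,d,(u,v)))
E
```

```text
drv px [315 262  27  52 229] z max [0.01522499 0.02530871 0.03486204]
axis [-0.03146538  0.99950484] 91.80313107693149 ends [0.4984766  0.07537475] [0.49236543 0.26949724] 0.19421865868028065
5 0.031 [0.5044 0.0943 0.0293] 0.01
17 0.031 [0.5003 0.1061 0.0286] 0.01
20 0.031 [0.4974 0.125  0.0292] 0.008
19 0.03 [0.4957 0.1453 0.0278] 0.008
23 0.029 [0.4942 0.1628 0.0268] 0.008
22 0.029 [0.4926 0.1845 0.0266] 0.007
21 0.03 [0.4918 0.2061 0.0269] 0.034
54 0.037 [0.5035 0.2236 0.0335] 0.035
25 0.03 [0.4955 0.2445 0.0264] 0.034
23 0.029 [0.4897 0.2613 0.0258] 0.008
rim fl [[ 0.64009615 -0.13061234  0.0097012 ]] [[ 0.60089033 -0.03843967  0.085     ]]
rim fr [[ 0.44293516 -0.13863743  0.03668609]] [[ 0.42822443 -0.07715481  0.085     ]]
back [[ 0.44852908 -0.44573859  0.08670718]] [[ 0.44909349 -0.44870526  0.085     ]]
rim box [ 0.43207393 -0.46454471  0.07000843] [ 0.65642983 -0.12429745  0.09188448] ((0.5478229522705078, -0.29395347833633423), (0.22202593088150024, 0.33444884419441223), 1.9639713764190674)
a [[0.59430504 0.19416086 0.04588611]]
b [[0.59009819 0.334109   0.04448757]]
c [[0.41649871 0.19388751 0.04682719]]
bot [[0.70163687 0.05168462 0.07829004]]
```

View pics/crop2.png

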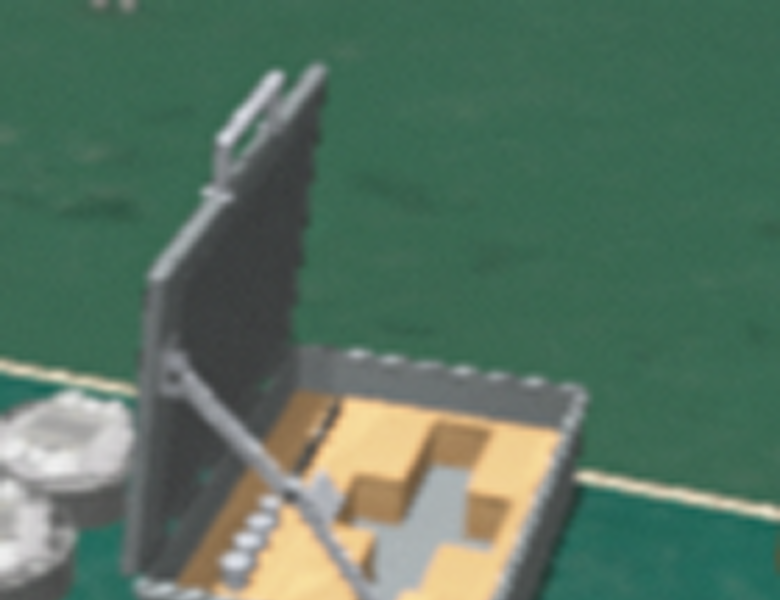

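Picture 3 (chest crop): the recess, the stay with its tab at the knee, and the handle at the lid top all match the description. The chest centre is about (0.548,-0.294), turned about 2°. The driver axis is near x=0.50 with the butt near y=0.07, so its orientation already suits the recess. I'll move above the butt.

```bash
python3 -m handwheel '[{"fingers":1,"x":-0.03,"y":0,"z":0.033,"spin":-7},{"fingers":1,"x":-0.06,"y":0,"z":0.067,"spin":-14},{"fingers":1,"x":-0.09,"y":0,"z":0.1,"spin":-21},{"fingers":1,"x":-0.12,"y":0,"z":0.133,"spin":-28},{"fingers":1,"x":-0.15,"y":0,"z":0.167,"spin":-35},{"fingers":1,"x":-0.18,"y":0,"z":0.2,"spin":-42},{"fingers":1,"x":-0.21,"y":0,"z":0.233,"spin":-49},{"fingers":1,"x":-0.24,"y":0,"z":0.267,"spin":-56},{"fingers":1,"x":-0.27,"y":0,"z":0.3,"spin":-63},{"fingers":1,"x":-0.3,"y":0,"z":0.333,"spin":-70}]' 40; python3 -c "
from h import *
print(R().round(3))"
```

```text
time_s: 1.2
ee_pos: [0.3991, -0.1186, 0.2246]
eef_rot: [-1.571, -0.0, 0.007]
force: [0.7, -0.2, -0.6]
grip_width: 0.0939
[[ 1.     0.    -0.007]
 [ 0.007 -0.     1.   ]
 [ 0.    -1.    -0.   ]]
```

Works as expected. Now tool x ≈ world x and tool z ≈ world y.

```bash
python3 -m handwheel '[{"fingers":1,"x":0.02,"y":0,"z":0.04,"spin":0},{"fingers":1,"x":0.04,"y":0,"z":0.08,"spin":0},{"fingers":1,"x":0.06,"y":0,"z":0.12,"spin":0},{"fingers":1,"x":0.08,"y":0,"z":0.16,"spin":0},{"fingers":1,"x":0.1,"y":0,"z":0.2,"spin":0},{"fingers":1,"x":0.1,"y":0,"z":0.22,"spin":0},{"fingers":1,"x":0.1,"y":0,"z":0.22,"spin":0},{"fingers":1,"x":0.1,"y":0,"z":0.22,"spin":0},{"fingers":1,"x":0.1,"y":0,"z":0.22,"spin":0},{"fingers":1,"x":0.1,"y":0,"z":0.22,"spin":0}]'; python3 - <<'E'
from h import *
p,d,c=grab('wrist','w1.png'); np.savez('/tmp/w1',p=p,d=d,view=c['view'])
p,d,c=grab('scene','s2.png'); np.savez('/tmp/s2',p=p,d=d)
E
```

```text
time_s: 2.2
ee_pos: [0.4982, 0.0988, 0.2246]
eef_rot: [-1.571, -0.0, 0.0]
force: [-0.2, -0.1, -0.6]
grip_width: 0.0939
```

View pics/w1.png

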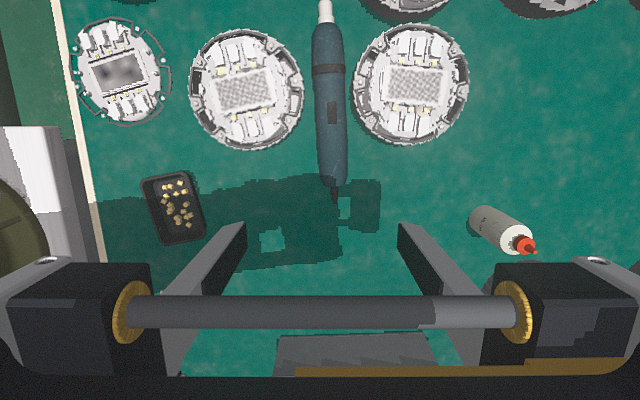

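View pics/s2.png

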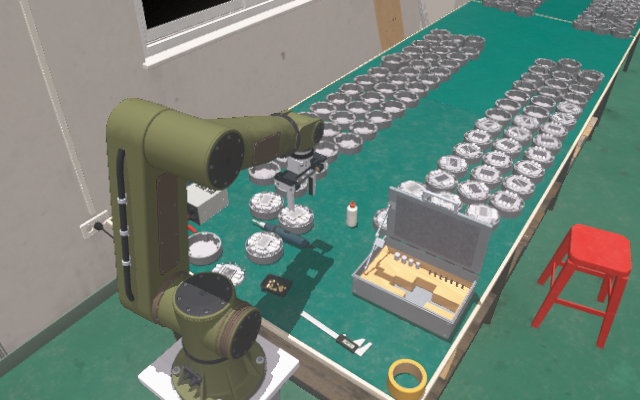

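Pictures 4 and 5: in the wrist view the driver's grip runs from (325,22) down to (335,187), with the butt cap at about (335,195). It lies between the studs at (246,90) and (410,85), and the pin tray is at (172,207). In the scene view the chest is now unobstructed at (415,265), with its open recess in sight.

```bash
cat > m.py <<'E'
from h import *
z=np.load('/tmp/w1.npz'); p,d=z['p'],z['d']; c=cams.get_calibration('wrist'); P=cloud(c,d)
X=P.reshape(-1,3); b=(X[:,2]>.026)&(X[:,2]<.045)&(abs(X[:,0]-.5)<.03)&(X[:,1]>.03)&(X[:,1]<.4)
hsv=cv2.cvtColor(p,cv2.COLOR_RGB2HSV).reshape(-1,3)
Y=X[b]; print(len(Y))
for lo in np.arange(.04,.40,.02):
    q=Y[(Y[:,1]>=lo)&(Y[:,1]<lo+.02)]
    if len(q): print(round(lo,2),len(q),q[:,2].max().round(4),q[:,0].min().round(4),q[:,0].max().round(4),q[:,1].min().round(3))
for px in [(335,187),(334,205),(325,0),(325,22),(246,90),(410,85)]: print(px,pts(c,d,px).round(4))
z=np.load('/tmp/s2.npz'); p,d=z['p'],z['d']; c=cams.get_calibration('scene'); P=cloud(c,d); X=P.reshape(-1,3); X=X[np.isfinite(X[:,0])]
C=X[(X[:,0]>.4)&(X[:,0]<.7)&(X[:,1]>-.5)&(X[:,1]<-.1)]
rim=C[(C[:,2]>.078)&(C[:,2]<.09)]; print('rim',cv2.minAreaRect(rim[:,:2].astype(np.float32)),rim[:,2].max())
bed=C[(C[:,2]>.044)&(C[:,2]<.052)]; print('bed',cv2.minAreaRect(bed[:,:2].astype(np.float32)),len(bed))
fl=C[(C[:,2]>.004)&(C[:,2]<.016)&(C[:,0]>.46)]; print('floor',len(fl),cv2.minAreaRect(fl[:,:2].astype(np.float32)))
lid=C[C[:,2]>.12]; mu=lid.mean(0); n=np.linalg.svd(lid-mu,full_matrices=False)[2][2]; print('lid',mu,n,lid.min(0),lid.max(0))
hd=C[C[:,2]>.285];print('top',len(hd),hd.min(0),hd.max(0))
E
python3 m.py
```

```text
4656
0.08 140 0.0341 0.4984 0.5246 0.09
0.1 418 0.036 0.4961 0.5257 0.1
0.12 467 0.0369 0.4938 0.5254 0.12
0.14 499 0.0371 0.4927 0.5262 0.14
0.16 538 0.0399 0.47 0.5247 0.16
0.18 622 0.0404 0.4701 0.5232 0.18
0.2 678 0.0404 0.4703 0.5217 0.2
0.22 608 0.0377 0.4707 0.5213 0.22
0.24 544 0.0375 0.4876 0.5189 0.24
0.26 140 0.0331 0.491 0.5154 0.26
0.28 2 0.0266 0.5005 0.5005 0.283
(335, 187) [[0.5142 0.088  0.0222]]
(334, 205) [[ 5.141e-01  5.870e-02 -1.000e-04]]
(325, 0) [[0.5015 0.2898 0.024 ]]
(325, 22) [[0.5016 0.2682 0.026 ]]
(246, 90) [[0.4191 0.198  0.0484]]
(410, 85) [[0.59   0.203  0.0481]]
rim ((0.5459652543067932, -0.2983812987804413), (0.22414898872375488, 0.32735779881477356), 2.1583750247955322) 0.08999851600930997
bed ((0.5444033145904541, -0.2996590733528137), (0.21787942945957184, 0.3204360604286194), 1.9616981744766235) 2433
floor 628 ((0.5019257664680481, -0.3483341932296753), (0.20096954703330994, 0.43627041578292847), 32.986873626708984)
lid [ 0.63401105 -0.29689109  0.21637513] [-0.99507586 -0.09015201 -0.04119042] [ 0.52056405 -0.45469405  0.12004768] [ 0.6613852  -0.13417841  0.3311811 ]
top 596 [ 0.61977549 -0.45375549  0.28504578] [ 0.64795918 -0.13469322  0.3311811 ]
```

Checks: grip length 180 mm ✓, top 0.037–0.040 ✓, studs 47–48 high ✓. The driver axis passes (0.511,0.105) and is turned +3.3°. I'll grasp the butt end.

```bash
python3 -m handwheel '[{"fingers":0.4,"x":0.013,"y":0.03,"z":0.006,"spin":-3.3},{"fingers":0.4,"x":0.013,"y":0.07,"z":0.006,"spin":-3.3},{"fingers":0.4,"x":0.013,"y":0.11,"z":0.006,"spin":-3.3},{"fingers":0.4,"x":0.013,"y":0.15,"z":0.006,"spin":-3.3},{"fingers":0.4,"x":0.013,"y":0.18,"z":0.006,"spin":-3.3},{"fingers":0.4,"x":0.013,"y":0.201,"z":0.006,"spin":-3.3},{"fingers":0.4,"x":0.013,"y":0.201,"z":0.006,"spin":-3.3},{"fingers":-1,"x":0.013,"y":0.201,"z":0.006,"spin":-3.3},{"fingers":-1,"x":0.013,"y":0.201,"z":0.006,"spin":-3.3},{"fingers":-1,"x":0.013,"y":0.201,"z":0.006,"spin":-3.3}]' 50
```

```text
time_s: 3.3
ee_pos: [0.5116, 0.1058, 0.0243]
eef_rot: [-1.571, -0.001, 0.059]
force: [0.9, -0.1, -0.3]
grip_width: 0.0453
```

```bash
python3 -m handwheel '[{"fingers":-1,"x":0,"y":0,"z":0,"spin":0},{"fingers":-1,"x":0,"y":0,"z":0,"spin":0},{"fingers":-1,"x":0,"y":0,"z":0,"spin":0},{"fingers":-1,"x":0,"y":-0.004,"z":0,"spin":0},{"fingers":-1,"x":0,"y":-0.006,"z":-0.02,"spin":0},{"fingers":-1,"x":0,"y":-0.006,"z":-0.05,"spin":0},{"fingers":-1,"x":0,"y":-0.006,"z":-0.08,"spin":0},{"fingers":-1,"x":0,"y":-0.006,"z":-0.115,"spin":0},{"fingers":-1,"x":0,"y":-0.006,"z":-0.15,"spin":0},{"fingers":-1,"x":0,"y":-0.006,"z":-0.17,"spin":0}]' 50
```

```text
time_s: 4.3
ee_pos: [0.521, -0.066, 0.0293]
eef_rot: [-1.571, 0.001, 0.058]
force: [0.1, -0.3, -4.3]
grip_width: 0.033
```

```bash
python3 -m handwheel '[{"fingers":-1,"x":0,"y":0.003,"z":0,"spin":0},{"fingers":-1,"x":0,"y":0.006,"z":0,"spin":0},{"fingers":0.5,"x":0,"y":0.006,"z":0,"spin":0},{"fingers":0.5,"x":0,"y":0.006,"z":0,"spin":0},{"fingers":0.5,"x":0,"y":0.006,"z":0,"spin":0},{"fingers":0.5,"x":0,"y":0.006,"z":0,"spin":0},{"fingers":0.5,"x":0,"y":-0.03,"z":0,"spin":0},{"fingers":0.5,"x":0,"y":-0.07,"z":0,"spin":0},{"fingers":0.5,"x":0,"y":-0.11,"z":0,"spin":0},{"fingers":0.5,"x":0,"y":-0.13,"z":0,"spin":0}]' 50
python3 - <<'E'
from h import *
p,d,c=grab('wrist','w2.png'); P=cloud(c,d); X=P.reshape(-1,3)
Y=X[(X[:,2]>.02)&(X[:,2]<.045)&(abs(X[:,0]-.516)<.035)&(X[:,1]>-.15)&(X[:,1]<.12)]
for lo in np.arange(-.15,.14,.02):
    q=Y[(Y[:,1]>=lo)&(Y[:,1]<lo+.02)]
    if len(q): print(round(lo,2),len(q),q[:,2].max().round(4),q[:,0].min().round(4),q[:,0].max().round(4),q[:,1].min().round(3),q[:,1].max().round(3))
print(get_obs()['ee_pos'])
E
```

```text
time_s: 5.3
ee_pos: [0.5221, -0.0637, 0.1628]
eef_rot: [-1.572, -0.004, 0.06]
force: [-0.6, -0.1, -0.3]
grip_width: 0.0706
-0.15 742 0.045 0.4811 0.5508 -0.138 -0.134
-0.11 52 0.0227 0.5192 0.5258 -0.103 -0.09
-0.09 280 0.0343 0.5048 0.5364 -0.09 -0.07
-0.07 658 0.0361 0.503 0.5377 -0.07 -0.05
-0.05 731 0.0368 0.5011 0.5374 -0.05 -0.03
-0.03 785 0.0377 0.5003 0.5364 -0.03 -0.01
-0.01 816 0.0393 0.4994 0.535 -0.01 0.01
0.01 850 0.0394 0.4985 0.5342 0.01 0.03
0.03 910 0.0376 0.4958 0.5331 0.03 0.05
0.05 971 0.0377 0.4956 0.5325 0.05 0.07
0.07 904 0.0363 0.4957 0.5312 0.07 0.09
0.09 398 0.0328 0.4986 0.526 0.09 0.108
[ 0.52287472 -0.0638318   0.16481727]
```

View pics/w2.png

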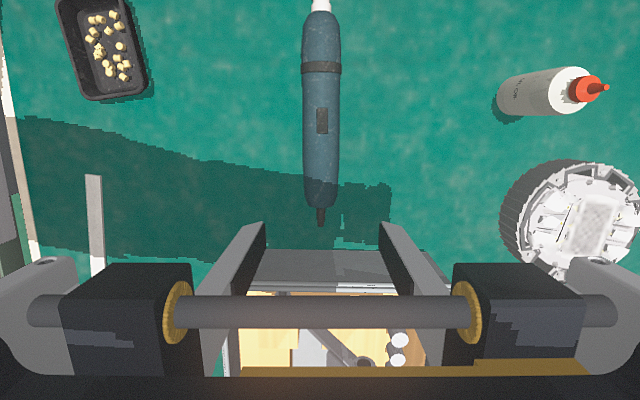

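Picture 6: the driver is clear of the studs, with the grip at (320,15) to (325,205) and the bottle and studs untouched. Before regrasping it I'll look at the recess from above.

```bash
python3 -m handwheel '[{"fingers":0.5,"x":-0.02,"y":-0.03,"z":-0.02,"spin":0},{"fingers":0.5,"x":-0.04,"y":-0.06,"z":-0.05,"spin":0},{"fingers":0.5,"x":-0.06,"y":-0.09,"z":-0.08,"spin":0},{"fingers":0.5,"x":-0.067,"y":-0.09,"z":-0.12,"spin":0},{"fingers":0.5,"x":-0.067,"y":-0.09,"z":-0.16,"spin":0},{"fingers":0.5,"x":-0.067,"y":-0.09,"z":-0.2,"spin":0},{"fingers":0.5,"x":-0.067,"y":-0.09,"z":-0.24,"spin":0},{"fingers":0.5,"x":-0.067,"y":-0.09,"z":-0.275,"spin":0},{"fingers":0.5,"x":-0.067,"y":-0.09,"z":-0.29,"spin":0},{"fingers":0.5,"x":-0.067,"y":-0.09,"z":-0.29,"spin":0}]'
python3 - <<'E'
from h import *
print(get_obs()['ee_pos'])
p,d,c=grab('wrist','w3.png'); np.savez('/tmp/w3',p=p,d=d,view=c['view'])
p,d,c=grab('side','side3.png'); np.savez('/tmp/side3',p=p,d=d)
E
```

```text
time_s: 6.35
ee_pos: [0.4714, -0.3581, 0.2483]
eef_rot: [-1.57, 0.001, 0.058]
force: [-0.3, -0.3, 0.4]
grip_width: 0.0702
[ 0.47138986 -0.35811192  0.24829551]
```

View pics/w3.png

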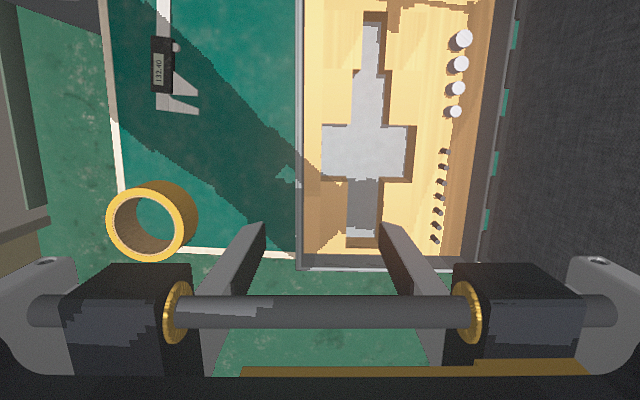

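Picture 7: the whole recess is visible. The narrow end is at (372,25–70), the finger widening at (322–415,125–182), and the butt end at (362,245). I'll fit it from depth.

```bash
python3 - <<'E'
from h import *
z=np.load('/tmp/w3.npz'); p,d=z['p'],z['d']; c=cams.get_calibration('wrist'); P=cloud(c,d)
Z=P[...,2]
def row(r,z0,z1,u0,u1): 
    u=[k for k in range(u0,u1) if z0<Z[r,k]<z1]; return u
L=[];H=[]
for r in [20,35,50,60,85,100,115,135,150,170,195,210,225]:
    # bed-top edges around recess: bed z 0.040..0.055
    hole=(Z[r,320:440]<.040); 
    k=np.nonzero(hole)[0]+320
    if len(k)==0: continue
    # edges = last bed px left/right of hole
    e=onz(c,[(k.min()-.5,r),(k.max()+.5,r)],.048)
    print(r,k.min(),k.max(),e[:,:2].round(4).tolist(),'w',np.linalg.norm(e[1]-e[0]).round(4),'mid',e.mean(0)[:2].round(4), 'floorz',np.median(Z[r,k]).round(4))
for col in (372,362):
  k=np.nonzero(Z[0:262,col]<.040)[0]; print(col,k.min(),k.max(),onz(c,[(col,k.min()-.5),(col,k.max()+.5)],.048)[:,:2])
b=(Z>.045)&(Z<.051); b[:, :300]=0; b[262:]=0; print('bed z',np.median(Z[b]))
# front wall outer edge line (rim) and hinge
for r in (30,100,170,240):
    k=np.nonzero((Z[r]>.075)&(Z[r]<.095))[0]; k=k[(k<330)]; print('rim',r,k.min(),k.max(),P[r,k].mean(0).round(4))
E
```

```text
20 363 385 [[0.5047, -0.182], [0.5292, -0.1805]] w 0.0245 mid [ 0.5169 -0.1813] floorz 0.0157
35 362 384 [[0.5049, -0.1967], [0.5297, -0.1952]] w 0.0248 mid [ 0.5173 -0.1959] floorz 0.0107
50 362 383 [[0.5063, -0.2116], [0.5302, -0.2101]] w 0.0239 mid [ 0.5182 -0.2109] floorz 0.011
60 361 383 [[0.5061, -0.2218], [0.5312, -0.2203]] w 0.0252 mid [ 0.5187 -0.221 ] floorz 0.0113
85 352 389 [[0.4984, -0.2483], [0.5407, -0.2457]] w 0.0424 mid [ 0.5195 -0.247 ] floorz 0.0105
100 351 388 [[0.4986, -0.2644], [0.5414, -0.2618]] w 0.0429 mid [ 0.52   -0.2631] floorz 0.0108
115 351 387 [[0.4999, -0.2807], [0.5421, -0.2782]] w 0.0422 mid [ 0.521  -0.2795] floorz 0.0107
135 321 413 [[0.467, -0.3052], [0.5747, -0.2987]] w 0.1079 mid [ 0.5209 -0.302 ] floorz 0.0108
150 321 412 [[0.468, -0.3225], [0.5758, -0.316]] w 0.108 mid [ 0.5219 -0.3193] floorz 0.0108
170 321 410 [[0.4694, -0.3462], [0.5765, -0.3398]] w 0.1073 mid [ 0.523 -0.343] floorz 0.0109
195 347 381 [[0.5028, -0.375], [0.5453, -0.3725]] w 0.0426 mid [ 0.524  -0.3737] floorz 0.011
210 347 380 [[0.5043, -0.394], [0.5461, -0.3916]] w 0.0419 mid [ 0.5252 -0.3928] floorz 0.0111
225 346 378 [[0.5046, -0.4136], [0.5457, -0.4112]] w 0.0412 mid [ 0.5251 -0.4124] floorz 0.0106
372 14 245 [[ 0.51418484 -0.17514928]
 [ 0.54038216 -0.43918065]]
362 32 244 [[ 0.50515665 -0.19322489]
 [ 0.52756184 -0.43856071]]
bed z 0.04877682792129032
rim 30 295 302 [ 0.4401 -0.2046  0.0842]
rim 100 295 302 [ 0.4427 -0.2694  0.0837]
rim 170 295 301 [ 0.4452 -0.3413  0.0845]
rim 240 295 301 [ 0.4483 -0.422   0.0838]
```

Recess fit: widths 44/26/108 ✓, length 0.27 ✓. The recess point is (0.522,-0.308), yaw 2.0°, and it agrees with the rim to about 1 mm. Going back to grasp the driver at its balance point (0.5175,0.012).

```bash
python3 -m handwheel '[{"fingers":0.5,"x":0.005,"y":0,"z":0.04,"spin":0},{"fingers":0.5,"x":0.01,"y":0,"z":0.085,"spin":0},{"fingers":0.5,"x":0.015,"y":0,"z":0.13,"spin":0},{"fingers":0.5,"x":0.025,"y":0,"z":0.175,"spin":0},{"fingers":0.5,"x":0.035,"y":0,"z":0.22,"spin":0},{"fingers":0.5,"x":0.045,"y":0,"z":0.265,"spin":0},{"fingers":0.5,"x":0.055,"y":0.02,"z":0.305,"spin":0},{"fingers":0.5,"x":0.065,"y":0.05,"z":0.34,"spin":0},{"fingers":0.5,"x":0.068,"y":0.08,"z":0.366,"spin":0},{"fingers":0.5,"x":0.068,"y":0.1,"z":0.366,"spin":0}]'
python3 -c "
from h import *
print(get_obs()['ee_pos'])"
```

```text
time_s: 7.45
ee_pos: [0.5164, 0.0163, 0.1479]
eef_rot: [-1.57, 0.001, 0.064]
force: [0.9, -0.6, 0.5]
grip_width: 0.0708
[0.51644364 0.01628966 0.14786511]
```

```bash
python3 -m handwheel '[{"fingers":0.5,"x":0,"y":0.03,"z":0,"spin":0},{"fingers":0.5,"x":0,"y":0.07,"z":0,"spin":0},{"fingers":0.5,"x":0,"y":0.1,"z":0,"spin":0},{"fingers":0.5,"x":0,"y":0.122,"z":0,"spin":0},{"fingers":0.5,"x":0,"y":0.122,"z":0,"spin":0},{"fingers":-1,"x":0,"y":0.122,"z":0,"spin":0},{"fingers":-1,"x":0,"y":0.122,"z":0,"spin":0},{"fingers":-1,"x":0,"y":0.122,"z":0,"spin":0},{"fingers":-1,"x":0,"y":0.122,"z":0,"spin":0},{"fingers":-1,"x":0,"y":0.122,"z":0,"spin":0}]' 40
python3 -c "
from h import *
print(get_obs()['ee_pos'])"
```

```text
time_s: 8.45
ee_pos: [0.5179, 0.0121, 0.0279]
eef_rot: [-1.571, -0.001, 0.059]
force: [-1.1, 0.2, 4.1]
grip_width: 0.0348
[0.51789568 0.01209079 0.02793689]
```

```bash
python3 -m handwheel '[{"fingers":-1,"x":0,"y":-0.025,"z":0,"spin":0},{"fingers":-1,"x":0,"y":-0.06,"z":0,"spin":0},{"fingers":-1,"x":0,"y":-0.1,"z":0,"spin":0},{"fingers":-1,"x":-0.03,"y":-0.13,"z":0,"spin":0},{"fingers":-1,"x":-0.07,"y":-0.13,"z":0,"spin":0},{"fingers":-1,"x":-0.105,"y":-0.13,"z":-0.01,"spin":0.5},{"fingers":-1,"x":-0.118,"y":-0.13,"z":-0.05,"spin":1.3},{"fingers":-1,"x":-0.118,"y":-0.13,"z":-0.09,"spin":1.3},{"fingers":-1,"x":-0.118,"y":-0.13,"z":-0.13,"spin":1.3},{"fingers":-1,"x":-0.118,"y":-0.13,"z":-0.17,"spin":1.3}]' 40
python3 -c "
from h import *
print(get_obs()['ee_pos'])"
```

```text
time_s: 9.45
ee_pos: [0.4097, -0.1662, 0.1575]
eef_rot: [-1.571, -0.0, 0.037]
force: [1.0, -0.4, -3.2]
grip_width: 0.0348
[ 0.4096752  -0.16615154  0.15754831]
```

```bash
python3 -m handwheel '[{"fingers":-1,"x":0,"y":0,"z":-0.04,"spin":0},{"fingers":-1,"x":0,"y":0,"z":-0.08,"spin":0},{"fingers":-1,"x":0,"y":0,"z":-0.12,"spin":0},{"fingers":-1,"x":0,"y":0,"z":-0.15,"spin":0},{"fingers":-1,"x":0.02,"y":0,"z":-0.16,"spin":0},{"fingers":-1,"x":0.05,"y":0,"z":-0.16,"spin":0},{"fingers":-1,"x":0.08,"y":0,"z":-0.16,"spin":0},{"fingers":-1,"x":0.1,"y":0,"z":-0.16,"spin":0},{"fingers":-1,"x":0.107,"y":0,"z":-0.16,"spin":0},{"fingers":-1,"x":0.107,"y":0,"z":-0.16,"spin":0}]' 40
python3 - <<'E'
from h import *
p,d,c=grab('wrist','w4.png'); o=get_obs(); print(o['ee_pos'],o['eef_rot'],o['force'])
P=cloud(c,d); T=o['ee_pos']; X=P.reshape(-1,3); Y=X[(X[:,2]>.10)&(X[:,2]<.2)&(abs(X[:,0]-.52)<.045)&(X[:,1]>-.45)&(X[:,1]<-.15)]
for lo in np.arange(-.46,-.14,.02):
    q=Y[(Y[:,1]>=lo)&(Y[:,1]<lo+.02)]
    if len(q)>3: print(round(lo,2),len(q),q[:,2].max().round(4),q[:,0].min().round(4),q[:,0].max().round(4),q[:,1].max().round(3))
E
```

```text
time_s: 10.45
ee_pos: [0.5229, -0.3203, 0.1568]
eef_rot: [-1.57, 0.001, 0.037]
force: [-0.4, -0.5, -2.7]
grip_width: 0.0348
[ 0.52226325 -0.32045516  0.15697628] [-1.57022370e+00  9.79626433e-04  3.68064029e-02] [-0.26937786 -0.32501887 -2.86726898]
-0.42 13 0.1572 0.5089 0.5415 -0.4
-0.4 1125 0.1652 0.5072 0.5422 -0.38
-0.38 795 0.1656 0.5074 0.5415 -0.367
-0.36 633 0.1659 0.5055 0.5419 -0.34
-0.34 2204 0.1995 0.5052 0.5412 -0.32
-0.32 4817 0.2 0.4927 0.5522 -0.3
-0.3 2268 0.1662 0.5025 0.5401 -0.28
-0.28 2601 0.1664 0.5024 0.5398 -0.26
-0.26 2544 0.1647 0.5027 0.538 -0.24
-0.24 1428 0.1608 0.5062 0.5336 -0.22
-0.22 751 0.1546 0.5118 0.5265 -0.2
-0.2 215 0.1489 0.5157 0.5215 -0.191
```

View pics/w4.png

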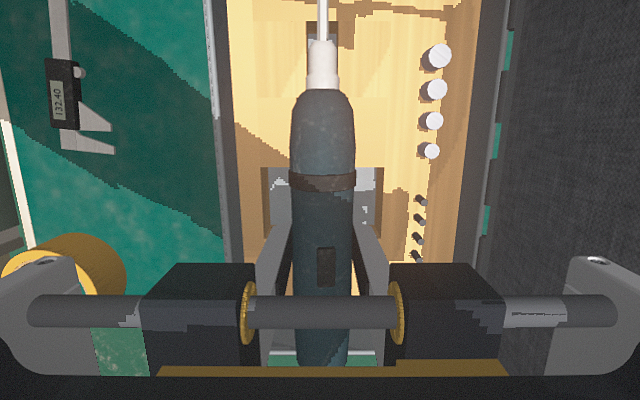

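```bash
python3 - <<'E'
from h import *
c=cams.get_calibration('wrist'); p=cv2.imread('pics/w4.png')
h=cv2.cvtColor(p,cv2.COLOR_BGR2HSV)
for r in range(30,112,4):
    print(r,p[r,322],onz(c,[(322,r)],.157)[0,1].round(4))
E
```

```text
30 [238 241 244] -0.2081
34 [237 241 244] -0.2098
38 [239 242 245] -0.2116
42 [219 224 231] -0.2133
46 [228 232 238] -0.2151
50 [229 233 239] -0.2169
54 [232 235 240] -0.2187
58 [228 232 237] -0.2205
62 [229 235 239] -0.2223
66 [228 233 239] -0.2241
70 [229 234 239] -0.2259
74 [233 237 241] -0.2278
78 [230 234 239] -0.2296
82 [232 236 240] -0.2315
86 [236 240 244] -0.2334
90 [86 87 96] -0.2353
94 [ 99 102 104] -0.2371
98 [108 109 111] -0.2391
102 [104 102 106] -0.241
106 [107 110 109] -0.2429
110 [114 111 114] -0.2448
```

Picture 8: the driver hangs level over the recess. From the pixels, its origin is at (0.522,-0.307) against the target (0.522,-0.308), and the yaw agrees. Lowering it.

```bash
python3 -m handwheel '[{"fingers":-1,"x":0,"y":0.015,"z":0,"spin":0},{"fingers":-1,"x":0,"y":0.035,"z":0,"spin":0},{"fingers":-1,"x":0,"y":0.055,"z":0,"spin":0},{"fingers":-1,"x":0,"y":0.072,"z":0,"spin":0},{"fingers":-1,"x":0,"y":0.085,"z":0,"spin":0},{"fingers":-1,"x":0,"y":0.096,"z":0,"spin":0},{"fingers":-1,"x":0,"y":0.105,"z":0,"spin":0},{"fingers":-1,"x":0,"y":0.112,"z":0,"spin":0},{"fingers":-1,"x":0,"y":0.117,"z":0,"spin":0},{"fingers":-1,"x":0,"y":0.118,"z":0,"spin":0}]' 40
python3 -c "
from h import *
o=get_obs();print(o['ee_pos'],o['force'],o['moment'])"
```

```text
time_s: 11.5
ee_pos: [0.5228, -0.3205, 0.039]
eef_rot: [-1.571, 0.0, 0.037]
force: [0.1, -0.2, -3.1]
grip_width: 0.035
[ 0.52279428 -0.3205308   0.03903994] [ 0.06678311 -0.16566335 -3.05577213] [ 0.00104122 -0.12923923 -0.00823556]
```

```bash
python3 -m handwheel '[{"fingers":-1,"x":0,"y":0.001,"z":0,"spin":0},{"fingers":-1,"x":0,"y":0.0015,"z":0,"spin":0},{"fingers":0.28,"x":0,"y":0.0015,"z":0,"spin":0},{"fingers":0.28,"x":0,"y":0.0015,"z":0,"spin":0},{"fingers":0.28,"x":0,"y":0.0015,"z":0,"spin":0},{"fingers":0.28,"x":0,"y":0.0015,"z":0,"spin":0},{"fingers":0.28,"x":0,"y":-0.02,"z":0,"spin":0},{"fingers":0.28,"x":0,"y":-0.055,"z":0,"spin":0},{"fingers":0.28,"x":0,"y":-0.095,"z":0,"spin":0},{"fingers":0.28,"x":0,"y":-0.135,"z":0,"spin":0}]'
python3 - <<'E'
from h import *
o=get_obs();print(o['ee_pos'],o['force'])
p,d,c=grab('wrist','w5.png'); P=cloud(c,d); np.savez('/tmp/w5',p=p,d=d)
X=P.reshape(-1,3); Y=X[(X[:,2]<.042)&(X[:,2]>.03)&(abs(X[:,0]-.52)<.022)]
for lo in np.arange(-.44,-.16,.02):
    q=Y[(Y[:,1]>=lo)&(Y[:,1]<lo+.02)]
    if len(q)>3: print(round(lo,2),len(q),q[:,2].max().round(4),q[:,0].min().round(4),q[:,0].max().round(4))
p2,d2,c2=grab('side','side5.png'); np.savez('/tmp/side5',p=p2,d=d2)
big=cv2.resize(p2[100:230,290:420],(600,600),interpolation=cv2.INTER_CUBIC); cv2.imwrite('pics/s5c.png',big[:,:,::-1])
E
```

```text
time_s: 12.5
ee_pos: [0.5227, -0.3205, 0.176]
eef_rot: [-1.571, 0.0, 0.037]
force: [-1.1, -0.1, -0.2]
grip_width: 0.0605
[ 0.52270888 -0.32045586  0.17601163] [-1.05737745 -0.0965244  -0.17567076]
-0.44 88 0.0362 0.5043 0.5298
-0.42 166 0.042 0.5035 0.541
-0.4 258 0.042 0.5028 0.5414
-0.38 241 0.042 0.4992 0.5416
-0.36 263 0.042 0.4982 0.541
-0.34 268 0.042 0.5044 0.5401
-0.32 288 0.042 0.5039 0.539
-0.3 312 0.042 0.4989 0.5393
-0.28 334 0.042 0.4982 0.5391
-0.26 457 0.042 0.4981 0.542
-0.24 409 0.0417 0.4994 0.5415
-0.22 151 0.0419 0.5049 0.5313
-0.2 54 0.0413 0.5041 0.531
-0.18 117 0.042 0.5039 0.5302
```

View pics/s5c.png

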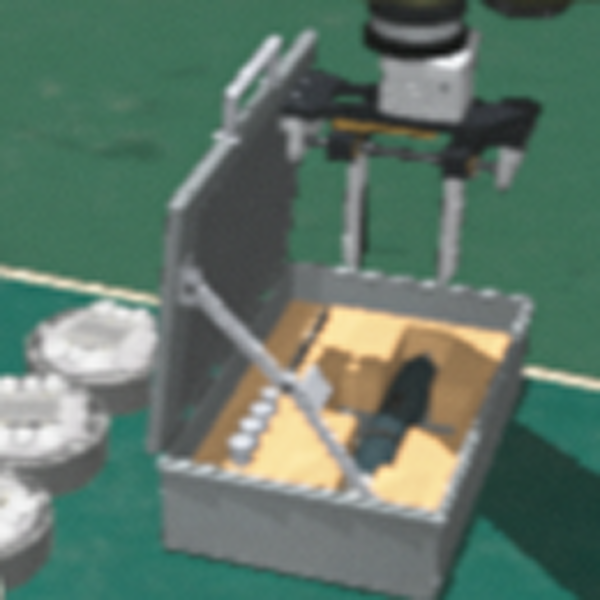

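Picture 9: the driver lies in the recess, and the tab plate is at about (313,385) in the crop, on the right of the stay's knee. Next I'll measure the tab in the chest frame and check the driver height.

```bash
cat >> h.py <<'E'
CO=np.array([.5465,-.294,0]); CR=Ro.from_euler('z',.0354).as_matrix()
def chest(X): return (X-CO)@CR
def world(X): return CO+np.array(X)@CR.T
E
python3 - <<'E'
from h import *
z=np.load('/tmp/w5.npz'); c=cams.get_calibration('wrist'); C=chest(cloud(c,z['d']))
for y in (-100,-60,0,40): 
    m=(abs(C[...,0]+.025)<.004)&(abs(C[...,1]-y/1000)<.006); print('driver top',y,np.nanmedian(C[...,2][m]))
for n,f in(('side','/tmp/side5.npz'),('scene',None)):
    if f: z=np.load(f); p,d=z['p'],z['d']; c=cams.get_calibration(n)
    else: p,d,c=grab(n,'s6.png')
    C=chest(cloud(c,d)); 
    m=(C[...,1]>.10)&(C[...,1]<.17)&(C[...,2]>.09)&(C[...,2]<.26)&(C[...,0]>-.08)&(C[...,0]<.10)
    v,u=np.nonzero(m); o=np.argsort(C[m][:,2]); Q=C[m][o]; print(n,len(Q))
    for lo in np.arange(.09,.26,.01):
        q=Q[(Q[:,2]>=lo)&(Q[:,2]<lo+.01)]
        if len(q): print(lo.round(2),len(q),'x',np.percentile(q[:,0],[0,50,100]).round(3),'y',np.percentile(q[:,1],[0,50,100]).round(3))
E
```

```text
driver top -100 0.04908940343208934
driver top -60 0.04987890588791191
driver top 0 0.2769411541003584
driver top 40 0.04785605326019546
side 487
0.09 10 x [-0.044 -0.036 -0.029] y [0.14  0.144 0.15 ]
0.1 13 x [-0.034 -0.026  0.1  ] y [0.105 0.143 0.147]
0.11 14 x [-0.029 -0.019  0.1  ] y [0.104 0.145 0.148]
0.12 17 x [-0.022 -0.012  0.1  ] y [0.105 0.143 0.148]
0.13 28 x [-0.016  0.05   0.1  ] y [0.101 0.143 0.154]
0.14 41 x [-0.012 -0.002  0.099] y [0.106 0.138 0.154]
0.15 47 x [-0.01   0.005  0.098] y [0.103 0.141 0.162]
0.16 41 x [-0.004  0.025  0.1  ] y [0.1   0.146 0.16 ]
0.17 34 x [0.018 0.093 0.099] y [0.109 0.15  0.163]
0.18 28 x [0.028 0.093 0.1  ] y [0.101 0.149 0.166]
0.19 29 x [0.034 0.055 0.1  ] y [0.122 0.151 0.162]
0.2 28 x [0.048 0.067 0.099] y [0.133 0.151 0.163]
0.21 33 x [0.055 0.081 0.099] y [0.101 0.151 0.162]
0.22 32 x [0.065 0.087 0.1  ] y [0.104 0.153 0.162]
0.23 38 x [0.072 0.088 0.099] y [0.106 0.153 0.164]
0.24 31 x [0.078 0.087 0.099] y [0.102 0.153 0.164]
0.25 23 x [0.085 0.087 0.096] y [0.102 0.143 0.162]
scene 490
0.09 9 x [-0.042 -0.036  0.099] y [0.11  0.14  0.148]
0.1 16 x [-0.038 -0.023  0.1  ] y [0.119 0.139 0.145]
0.11 18 x [-0.026  0.043  0.1  ] y [0.102 0.139 0.149]
0.12 28 x [-0.022  0.097  0.1  ] y [0.101 0.131 0.153]
0.13 35 x [-0.018  0.097  0.1  ] y [0.104 0.128 0.155]
0.14 62 x [-0.019 -0.002  0.1  ] y [0.102 0.127 0.156]
0.15 79 x [-0.012  0.011  0.1  ] y [0.101 0.131 0.158]
0.16 52 x [-0.004  0.093  0.099] y [0.103 0.138 0.154]
0.17 45 x [0.006 0.093 0.099] y [0.101 0.133 0.153]
0.18 47 x [0.024 0.093 0.097] y [0.102 0.14  0.154]
0.19 46 x [0.036 0.091 0.097] y [0.102 0.133 0.151]
0.2 33 x [0.046 0.089 0.094] y [0.1   0.137 0.149]
0.21 17 x [0.055 0.067 0.088] y [0.101 0.145 0.15 ]
0.22 3 x [0.067 0.069 0.071] y [0.144 0.146 0.148]
```

```bash
python3 - <<'E'
from h import *
A=[]
z=np.load('/tmp/side5.npz'); cs=cams.get_calibration('side')
B=chest(cloud(cs,z['d'])).reshape(-1,3)
p,d,c=grab('scene'); S=chest(cloud(c,d)).reshape(-1,3)
for n,C in(('side',B),('scene',S)):
    q=C[(C[:,1]>.095)&(C[:,1]<.134)&(C[:,2]>.12)&(C[:,2]<.19)&(C[:,0]>-.03)&(C[:,0]<.045)]
    print(n,len(q),q.min(0).round(4),q.max(0).round(4),np.median(q,0).round(4))
    print(q.round(3).tolist()[:60])
o=get_obs(); print(o['ee_pos'],o['time_s'],o['qpos'].round(2))
E
```

```text
side 23 [-0.0117  0.1172  0.1416] [0.004  0.1327 0.1613] [-0.0041  0.1247  0.1522]
[[0.004, 0.117, 0.159], [0.0, 0.119, 0.16], [0.001, 0.127, 0.161], [-0.001, 0.122, 0.159], [0.004, 0.13, 0.159], [0.0, 0.13, 0.159], [-0.004, 0.132, 0.161], [-0.005, 0.124, 0.157], [-0.0, 0.131, 0.156], [-0.002, 0.125, 0.153], [-0.004, 0.12, 0.15], [-0.006, 0.117, 0.149], [-0.004, 0.131, 0.153], [-0.006, 0.129, 0.152], [-0.007, 0.12, 0.147], [-0.01, 0.117, 0.146], [-0.004, 0.132, 0.15], [-0.008, 0.133, 0.151], [-0.009, 0.124, 0.146], [-0.012, 0.122, 0.145], [-0.01, 0.128, 0.145], [-0.012, 0.122, 0.142], [-0.011, 0.132, 0.144]]
scene 53 [-0.0152  0.1122  0.1393] [0.0058 0.1336 0.1622] [-0.0063  0.1228  0.149 ]
[[-0.001, 0.132, 0.158], [-0.002, 0.128, 0.161], [0.006, 0.128, 0.154], [0.001, 0.132, 0.152], [-0.003, 0.127, 0.158], [-0.0, 0.125, 0.157], [-0.004, 0.12, 0.162], [0.003, 0.12, 0.157], [-0.002, 0.134, 0.149], [-0.007, 0.128, 0.155], [-0.003, 0.127, 0.153], [-0.002, 0.124, 0.155], [-0.006, 0.119, 0.16], [0.001, 0.119, 0.154], [-0.0, 0.115, 0.158], [-0.006, 0.131, 0.15], [-0.004, 0.129, 0.148], [-0
[... 227 characters left out ...]
 0.147], [-0.002, 0.12, 0.148], [-0.01, 0.113, 0.158], [-0.004, 0.113, 0.153], [-0.012, 0.132, 0.145], [-0.01, 0.129, 0.145], [-0.007, 0.127, 0.144], [-0.01, 0.123, 0.149], [-0.01, 0.119, 0.151], [-0.001, 0.12, 0.143], [-0.004, 0.115, 0.148], [-0.01, 0.132, 0.14], [-0.008, 0.129, 0.14], [-0.007, 0.127, 0.14], [-0.008, 0.123, 0.143], [-0.009, 0.119, 0.146], [-0.006, 0.117, 0.144], [-0.008, 0.113, 0.148], [-0.015, 0.126, 0.142], [-0.01, 0.125, 0.139], [-0.013, 0.12, 0.144], [-0.015, 0.116, 0.148], [-0.012, 0.114, 0.146], [-0.006, 0.113, 0.143], [-0.014, 0.119, 0.141], [-0.012, 0.117, 0.14], [-0.011, 0.114, 0.142]]
[ 0.52303047 -0.32066508  0.17502368] 12.7 [-0.61  0.48  1.39  0.    1.27 -0.65]
```

Driver top is 0.048–0.050 ✓ (seated). The tab centre is at chest (-0.005,0.125,0.151), with the link at about 58°. I'll press with the closed fingertips and yaw the tool 90°, so the camera and wide body stay clear of the lid.

```bash
python3 -m handwheel '[{"fingers":-1,"x":-0.03,"y":0,"z":0,"spin":0},{"fingers":-1,"x":-0.06,"y":-0.02,"z":0,"spin":0},{"fingers":-1,"x":-0.08,"y":-0.05,"z":0.02,"spin":-8},{"fingers":-1,"x":-0.08,"y":-0.07,"z":0.05,"spin":-16},{"fingers":-1,"x":-0.08,"y":-0.07,"z":0.08,"spin":-24},{"fingers":-1,"x":-0.08,"y":-0.07,"z":0.11,"spin":-32},{"fingers":-1,"x":-0.08,"y":-0.07,"z":0.14,"spin":-40},{"fingers":-1,"x":-0.08,"y":-0.07,"z":0.148,"spin":-48},{"fingers":-1,"x":-0.08,"y":-0.07,"z":0.148,"spin":-56},{"fingers":-1,"x":-0.08,"y":-0.07,"z":0.148,"spin":-64}]' 30
python3 -m handwheel '[{"fingers":-1,"x":0,"y":0,"z":0,"spin":-8},{"fingers":-1,"x":0,"y":0,"z":0,"spin":-16},{"fingers":-1,"x":0,"y":0,"z":0,"spin":-24},{"fingers":-1,"x":0,"y":0,"z":0,"spin":-26},{"fingers":-1,"x":0,"y":0.02,"z":0,"spin":-26},{"fingers":-1,"x":0,"y":0.04,"z":0,"spin":-26},{"fingers":-1,"x":0,"y":0.06,"z":0,"spin":-26},{"fingers":-1,"x":0,"y":0.068,"z":0,"spin":-26},{"fingers":-1,"x":0,"y":0.068,"z":0,"spin":-26},{"fingers":-1,"x":0,"y":0.068,"z":0,"spin":-26}]'
python3 - <<'E'
from h import *
o=get_obs(); print(chest(o['ee_pos']),o['eef_rot'],o['grip_width'],o['qpos'].round(2),R().round(3))
p,d,c=grab('wrist','w6.png'); C=chest(cloud(c,d)).reshape(-1,3)
q=C[(C[:,1]>.09)&(C[:,1]<.134)&(C[:,2]>.12)&(C[:,2]<.18)&(C[:,0]>-.03)&(C[:,0]<.045)]
print(len(q)); 
if len(q)>5:print(np.percentile(q,[1,50,99],axis=0).round(4))
E
```

```text
time_s: 13.7
ee_pos: [0.4372, -0.1751, 0.2431]
eef_rot: [-1.569, -0.0, 1.16]
force: [-1.1, -0.4, -0.7]
grip_width: 0.0003
time_s: 14.7
ee_pos: [0.4377, -0.1757, 0.1768]
eef_rot: [-1.571, -0.0, 1.607]
force: [-0.9, 0.2, 0.4]
grip_width: 0.0005
[-0.10458719  0.12210757  0.1767677 ] [-1.57085863e+00 -1.71349163e-05  1.60741851e+00] 0.00046676613476299625 [-0.46  0.17  1.79  0.    1.17 -2.07] [[-0.037  0.    -0.999]
 [ 0.999  0.    -0.037]
 [ 0.    -1.    -0.   ]]
167
[[-0.0106  0.119   0.1424]
 [-0.0073  0.1213  0.1473]
 [-0.0025  0.1258  0.1546]]
```

View pics/w6.png

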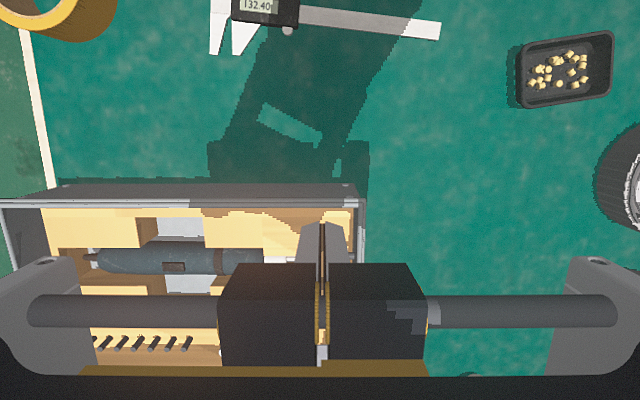

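Picture 10: the driver is seated in the recess at (175,260). The closed fingers are in front of the tab in line with the stay. Now the press.

```bash
python3 -m handwheel '[{"fingers":-1,"x":0,"y":0,"z":-0.035,"spin":0},{"fingers":-1,"x":0,"y":0.005,"z":-0.065,"spin":0},{"fingers":-1,"x":0,"y":0.009,"z":-0.08,"spin":0},{"fingers":-1,"x":0,"y":0.009,"z":-0.086,"spin":0},{"fingers":-1,"x":0,"y":0.01,"z":-0.09,"spin":0},{"fingers":-1,"x":0,"y":0.013,"z":-0.095,"spin":0},{"fingers":-1,"x":0,"y":0.016,"z":-0.1,"spin":0},{"fingers":-1,"x":0,"y":0.019,"z":-0.105,"spin":0},{"fingers":-1,"x":0,"y":0.022,"z":-0.108,"spin":0},{"fingers":-1,"x":0,"y":0.022,"z":-0.108,"spin":0}]'
python3 - <<'E'
from h import *
o=get_obs(); print(chest(o['ee_pos']),o['force'])
E
```

```text
time_s: 15.75
ee_pos: [0.5457, -0.1717, 0.1541]
eef_rot: [-1.571, 0.0, 1.607]
force: [-1.4, -0.5, 0.8]
grip_width: 0.0006
[0.00348587 0.1222437  0.1541217 ] [-1.42130046 -0.52095074  0.75623131]
```

```bash
python3 -m handwheel '[{"fingers":-1,"x":0,"y":0.004,"z":-0.004,"spin":0},{"fingers":-1,"x":0,"y":0.008,"z":-0.008,"spin":0},{"fingers":-1,"x":0,"y":0.012,"z":-0.011,"spin":0},{"fingers":-1,"x":0,"y":0.015,"z":-0.014,"spin":0},{"fingers":-1,"x":0,"y":0.015,"z":-0.014,"spin":0},{"fingers":-1,"x":0,"y":0.015,"z":-0.014,"spin":0},{"fingers":-1,"x":0,"y":0.013,"z":-0.004,"spin":0},{"fingers":-1,"x":0,"y":0.0,"z":0.02,"spin":0},{"fingers":-1,"x":0,"y":-0.01,"z":0.06,"spin":0},{"fingers":-1,"x":0,"y":-0.015,"z":0.1,"spin":0}]'
python3 - <<'E'
from h import *
o=get_obs(); print(chest(o['ee_pos']),o['force'])
p2,d,c=grab('side','side7.png')
cv2.imwrite('pics/s7c.png',cv2.resize(p2[100:230,290:420],(600,600),interpolation=cv2.INTER_CUBIC)[:,:,::-1])
for n in('side','scene'):
    if n=='scene': p,d,c=grab('scene')
    C=chest(cloud(c,d)).reshape(-1,3); C=C[np.isfinite(C[:,0])&(abs(C[:,1])<.17)]
    q=C[(C[:,2]>.29)&(C[:,0]>-.0)&(abs(C[:,1])<.07)]; print(n,'handle',len(q),np.percentile(q,[1,50,99],axis=0).round(4))
    q=C[(C[:,1]>.1)&(C[:,1]<.155)&(C[:,2]>.09)&(C[:,2]<.25)&(C[:,0]>-.045)&(C[:,0]<.085)]
    for lo in np.arange(.09,.25,.02):
        s=q[(q[:,2]>=lo)&(q[:,2]<lo+.02)]
        if len(s): print(lo.round(2),len(s),np.percentile(s[:,0],[5,50,95]).round(3),np.median(s[:,1]).round(3))
E
```

```text
time_s: 16.75
ee_pos: [0.4447, -0.1753, 0.1701]
eef_rot: [-1.573, 0.001, 1.608]
force: [0.3, -0.9, 0.6]
grip_width: 0.0004
[-0.09752836  0.12218663  0.17012894] [ 0.3182044  -0.91033284  0.60154391]
side handle 81 [[ 0.0305 -0.0529  0.291 ]
 [ 0.035   0.0279  0.3177]
 [ 0.0481  0.0553  0.3236]]
0.09 42 [-0.023 -0.002  0.022] 0.145
0.11 73 [0.015 0.028 0.045] 0.143
0.13 24 [0.038 0.045 0.084] 0.148
0.15 31 [0.041 0.054 0.081] 0.148
0.17 32 [0.042 0.052 0.075] 0.148
0.19 24 [0.044 0.05  0.069] 0.15
0.21 32 [0.045 0.055 0.063] 0.151
0.23 24 [0.047 0.054 0.056] 0.138
scene handle 173 [[ 0.0251 -0.0561  0.2902]
 [ 0.0328 -0.004   0.3156]
 [ 0.0417  0.0487  0.3228]]
0.09 26 [-0.025 -0.006  0.012] 0.14
0.11 19 [0.017 0.021 0.027] 0.134
0.13 19 [0.08  0.083 0.085] 0.133
0.15 53 [0.074 0.078 0.082] 0.124
0.17 48 [0.067 0.071 0.075] 0.124
0.19 43 [0.061 0.065 0.068] 0.119
0.21 48 [0.054 0.058 0.061] 0.121
0.23 44 [0.048 0.051 0.056] 0.119
```

View pics/s7c.png

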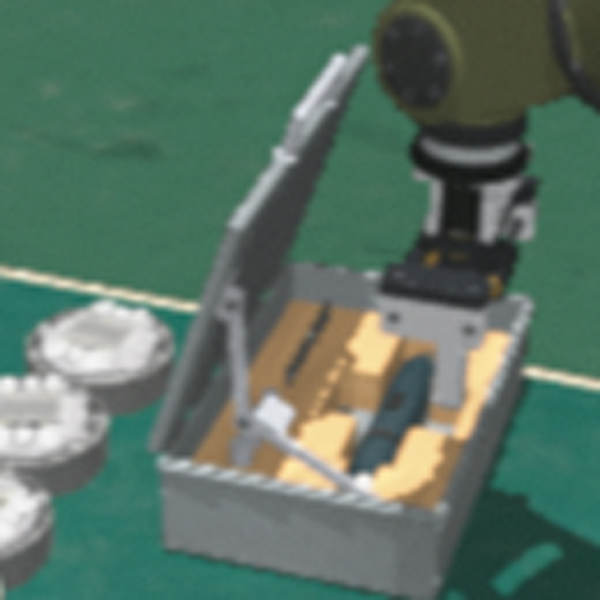

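Picture 11: the stay is folded with its knee well down. The lid has come forward a little and stays there, with the handle at chest (0.034,0,0.317); r=0.242 ✓ gives lid ≈0.22 rad, and it is not moving. The driver is still in the recess. I'll raise the arm and turn back to grasp the handle bar.

```bash
python3 -m handwheel '[{"fingers":0,"x":0,"y":-0.035,"z":0,"spin":8},{"fingers":0.4,"x":-0.01,"y":-0.075,"z":0,"spin":16.5},{"fingers":0.4,"x":-0.03,"y":-0.115,"z":0,"spin":25},{"fingers":0.4,"x":-0.05,"y":-0.15,"z":0,"spin":33.5},{"fingers":0.4,"x":-0.07,"y":-0.18,"z":0,"spin":42},{"fingers":0.4,"x":-0.09,"y":-0.21,"z":0,"spin":50.5},{"fingers":0.4,"x":-0.11,"y":-0.215,"z":0,"spin":59},{"fingers":0.4,"x":-0.122,"y":-0.215,"z":0,"spin":67.5},{"fingers":0.4,"x":-0.122,"y":-0.215,"z":0,"spin":76},{"fingers":0.4,"x":-0.122,"y":-0.215,"z":0,"spin":84.5}]' 20
python3 - <<'E'
from h import *
o=get_obs(); print(chest(o['ee_pos']),o['eef_rot'],o['qpos'].round(2))
p,d,c=grab('scene'); C=chest(cloud(c,d)).reshape(-1,3); q=C[(C[:,2]>.29)&(C[:,2]<.33)&(C[:,0]>0)&(C[:,0]<.08)&(abs(C[:,1])<.07)]; print(np.percentile(q,[1,50,99],axis=0).round(4))
E
```

```text
time_s: 17.85
ee_pos: [0.4506, -0.2978, 0.3843]
eef_rot: [-1.571, -0.001, 0.126]
force: [-0.3, 0.5, -0.5]
grip_width: 0.0657
[-0.09596794 -0.00039114  0.3843362 ] [-1.57127030e+00 -9.34925954e-04  1.26133747e-01] [-0.65  0.21  1.27  0.    1.66 -0.78]
[[ 0.0263 -0.057   0.2903]
 [ 0.0328 -0.0241  0.3154]
 [ 0.0409  0.0213  0.3213]]
```

```bash
python3 -m handwheel '[{"fingers":0.4,"x":0.03,"y":0,"z":-0.003,"spin":3},{"fingers":0.4,"x":0.065,"y":0,"z":-0.006,"spin":5.2},{"fingers":0.4,"x":0.1,"y":0,"z":-0.009,"spin":5.2},{"fingers":0.4,"x":0.125,"y":0,"z":-0.012,"spin":5.2},{"fingers":0.4,"x":0.13,"y":0,"z":-0.012,"spin":5.2},{"fingers":0.4,"x":0.13,"y":0.015,"z":-0.012,"spin":5.2},{"fingers":0.4,"x":0.13,"y":0.035,"z":-0.012,"spin":5.2},{"fingers":0.4,"x":0.13,"y":0.055,"z":-0.012,"spin":5.2},{"fingers":0.4,"x":0.13,"y":0.066,"z":-0.012,"spin":5.2},{"fingers":0.4,"x":0.13,"y":0.066,"z":-0.012,"spin":5.2}]' 20
python3 - <<'E'
from h import *
o=get_obs(); print(chest(o['ee_pos']),o['eef_rot'],o['force'])
E
```

```text
time_s: 18.9
ee_pos: [0.58, -0.2919, 0.3174]
eef_rot: [-1.57, 0.001, 0.043]
force: [0.5, 0.5, -0.3]
grip_width: 0.0658
[0.03357305 0.00091703 0.31743195] [-1.56989981e+00  1.35242462e-03  4.29039953e-02] [ 0.50716434  0.517401   -0.34265094]
```

```bash
python3 -m handwheel '[{"fingers":-0.2,"x":0,"y":0,"z":0,"spin":0},{"fingers":-0.4,"x":0,"y":0,"z":0,"spin":0},{"fingers":-0.6,"x":0,"y":0,"z":0,"spin":0},{"fingers":-1,"x":0,"y":0,"z":0,"spin":0},{"fingers":-1,"x":0,"y":0,"z":0,"spin":0},{"fingers":-1,"x":0,"y":0,"z":0,"spin":0},{"fingers":-1,"x":0,"y":0,"z":0,"spin":0},{"fingers":-1,"x":0,"y":0,"z":0,"spin":0},{"fingers":-1,"x":0,"y":0,"z":0,"spin":0},{"fingers":-1,"x":0,"y":0,"z":0,"spin":0}]' 20
python3 - <<'E'
from h import *
o=get_obs(); X=chest(o['ee_pos']); print(X,o['eef_rot'],o['force'])
t0=np.arctan2(X[2]-.085,X[0]-.105); r=np.hypot(X[2]-.085,X[0]-.105); print(np.degrees(t0),r)
te=np.pi-np.arcsin(.007/.242)
for k in range(1,41):
    t=t0+(te-t0)*k/40; print(k,round(.105+.242*np.cos(t)-X[0],4),round(X[2]-(.085+.242*np.sin(t)),4),end=' | ')
E
```

```text
time_s: 19.9
ee_pos: [0.5805, -0.2919, 0.3184]
eef_rot: [-1.571, 0.0, 0.042]
force: [0.9, 0.9, -1.5]
grip_width: 0.0095
[0.03400798 0.00087381 0.31836405] [-1.57072141e+00  8.87452294e-06  4.18978714e-02] [ 0.86021997  0.91554935 -1.49792868]
106.92036151046351 0.24392344803196253
1 -0.0066 0.0041 | 2 -0.0137 0.0067 | 3 -0.0207 0.0094 | 4 -0.0277 0.0124 | 5 -0.0345 0.0156 | 6 -0.0413 0.019 | 7 -0.0479 0.0226 | 8 -0.0544 0.0264 | 9 -0.0608 0.0304 | 10 -0.067 0.0346 | 11 -0.0732 0.039 | 12 -0.0792 0.0436 | 13 -0.085 0.0483 | 14 -0.0907 0.0533 | 15 -0.0962 0.0584 | 16 -0.1016 0.0637 | 17 -0.1068 0.0692 | 18 -0.1118 0.0748 | 19 -0.1167 0.0806 | 20 -0.1213 0.0865 | 21 -0.1258 0.0925 | 22 -0.1301 0.0987 | 23 -0.1342 0.1051 | 24 -0.1381 0.1115 | 25 -0.1418 0.1181 | 26 -0.1453 0.1248 | 27 -0.1486 0.1316 | 28 -0.1516 0.1385 | 29 -0.1545 0.1455 | 30 -0.1571 0.1525 | 31 -0.1595 0.1597 | 32 -0.1617 0.1669 | 33 -0.1637 0.1742 | 34 -0.1654 0.1815 | 35 -0.1669 0.1889 | 36 -0.1682 0.1963 | 37 -0.1692 0.2038 | 38 -0.17 0.2113 | 39 -0.1706 0.2188 | 40 -0.1709 0.2264 |
```

Bar gripped (9.5 mm). Leading it down along the arc.

```bash
python3 -m handwheel '[{"fingers":-1,"x":-0.007,"y":0.003,"z":0,"spin":0},{"fingers":-1,"x":-0.014,"y":0.006,"z":0,"spin":0},{"fingers":-1,"x":-0.021,"y":0.009,"z":0,"spin":0},{"fingers":-1,"x":-0.028,"y":0.012,"z":0,"spin":0},{"fingers":-1,"x":-0.035,"y":0.015,"z":0,"spin":0},{"fingers":-1,"x":-0.041,"y":0.018,"z":0,"spin":0},{"fingers":-1,"x":-0.048,"y":0.022,"z":0,"spin":0},{"fingers":-1,"x":-0.054,"y":0.026,"z":0,"spin":0},{"fingers":-1,"x":-0.061,"y":0.03,"z":0,"spin":0},{"fingers":-1,"x":-0.067,"y":0.034,"z":0,"spin":0}]' 20
python3 - <<'E'
from h import *
o=get_obs(); X=chest(o['ee_pos']); print(X,o['force'],o['grip_width'],np.degrees(np.arctan2(X[2]-.085,X[0]-.105)),np.hypot(X[2]-.085,X[0]-.105))
E
```

```text
time_s: 20.9
ee_pos: [0.5129, -0.2946, 0.2839]
eef_rot: [-1.57, 0.0, 0.042]
force: [-0.9, 2.0, 1.7]
grip_width: 0.0091
[-0.03364677  0.00056716  0.28387084] [-0.87682708  2.04536392  1.69441416] 0.009119431324659885 124.88304992487096 0.24243048348012783
```

Forces are small and the radius is right. Steps 11–20.

```bash
python3 -m handwheel '[{"fingers":-1,"x":-0.006,"y":0.0045,"z":0,"spin":0},{"fingers":-1,"x":-0.012,"y":0.009,"z":0,"spin":0},{"fingers":-1,"x":-0.018,"y":0.014,"z":0,"spin":0},{"fingers":-1,"x":-0.024,"y":0.019,"z":0,"spin":0},{"fingers":-1,"x":-0.029,"y":0.024,"z":0,"spin":0},{"fingers":-1,"x":-0.035,"y":0.029,"z":0,"spin":0},{"fingers":-1,"x":-0.04,"y":0.035,"z":0,"spin":0},{"fingers":-1,"x":-0.045,"y":0.04,"z":0,"spin":0},{"fingers":-1,"x":-0.05,"y":0.046,"z":0,"spin":0},{"fingers":-1,"x":-0.054,"y":0.052,"z":0,"spin":0}]' 20
python3 - <<'E'
from h import *
o=get_obs(); X=chest(o['ee_pos']); print(X,o['force'],o['grip_width'],np.degrees(np.arctan2(X[2]-.085,X[0]-.105)),np.hypot(X[2]-.085,X[0]-.105))
E
```

```text
time_s: 21.9
ee_pos: [0.459, -0.297, 0.232]
eef_rot: [-1.571, 0.0, 0.042]
force: [-1.8, 3.9, 1.0]
grip_width: 0.0092
[-8.75575681e-02  1.12699754e-04  2.31971619e-01] [-1.82330339  3.89292869  1.00593093] 0.009237658109328742 142.6469296841833 0.24223763938381157
```

```bash
python3 -m handwheel '[{"fingers":-1,"x":-0.0045,"y":0.006,"z":0,"spin":0},{"fingers":-1,"x":-0.009,"y":0.012,"z":0,"spin":0},{"fingers":-1,"x":-0.013,"y":0.0185,"z":0,"spin":0},{"fingers":-1,"x":-0.017,"y":0.025,"z":0,"spin":0},{"fingers":-1,"x":-0.0205,"y":0.0315,"z":0,"spin":0},{"fingers":-1,"x":-0.024,"y":0.038,"z":0,"spin":0},{"fingers":-1,"x":-0.0275,"y":0.045,"z":0,"spin":0},{"fingers":-1,"x":-0.0305,"y":0.052,"z":0,"spin":0},{"fingers":-1,"x":-0.033,"y":0.059,"z":0,"spin":0},{"fingers":-1,"x":-0.036,"y":0.066,"z":0,"spin":0}]' 20
python3 - <<'E'
from h import *
o=get_obs(); X=chest(o['ee_pos']); print(X,o['force'],o['grip_width'],np.degrees(np.arctan2(X[2]-.085,X[0]-.105)),np.hypot(X[2]-.085,X[0]-.105))
E
```

```text
time_s: 22.9
ee_pos: [0.4234, -0.2986, 0.1659]
eef_rot: [-1.571, -0.0, 0.042]
force: [3.1, 2.7, -2.8]
grip_width: 0.0095
[-0.12318872 -0.00023239  0.16587264] [ 3.12738793  2.66688016 -2.8373534 ] 0.009488543664677353 160.48510394432358 0.24209600896262176
```

```bash
python3 -m handwheel '[{"fingers":-1,"x":-0.0025,"y":0.007,"z":0,"spin":0},{"fingers":-1,"x":-0.0045,"y":0.014,"z":0,"spin":0},{"fingers":-1,"x":-0.0065,"y":0.0215,"z":0,"spin":0},{"fingers":-1,"x":-0.0085,"y":0.029,"z":0,"spin":0},{"fingers":-1,"x":-0.01,"y":0.036,"z":0,"spin":0},{"fingers":-1,"x":-0.011,"y":0.0435,"z":0,"spin":0},{"fingers":-1,"x":-0.012,"y":0.051,"z":0,"spin":0},{"fingers":-1,"x":-0.013,"y":0.0585,"z":0,"spin":0},{"fingers":-1,"x":-0.0135,"y":0.0665,"z":0,"spin":0},{"fingers":-1,"x":-0.014,"y":0.074,"z":0,"spin":0}]' 20
python3 - <<'E'
from h import *
o=get_obs(); X=chest(o['ee_pos']); print(X,o['force'],o['grip_width'],np.degrees(np.arctan2(X[2]-.085,X[0]-.105)),np.hypot(X[2]-.085,X[0]-.105))
E
```

```text
time_s: 23.9
ee_pos: [0.4101, -0.2995, 0.0927]
eef_rot: [-1.572, -0.001, 0.042]
force: [-5.4, 1.5, 33.3]
grip_width: 0.0089
[-0.13654799 -0.00069947  0.09266046] [-5.43135843  1.49607366 33.29613703] 0.008864679498694048 178.18352962320927 0.24166943427304588
```

The handle is at z=0.0927, 178.2° (lid ≈1.464 rad), with upward reaction from the rim, so the lid is seated. Releasing with a small opening because of the bow gap, then rising.

```bash
python3 -m handwheel '[{"fingers":-1,"x":0,"y":-0.001,"z":0,"spin":0},{"fingers":-0.55,"x":0,"y":-0.001,"z":0,"spin":0},{"fingers":-0.55,"x":0,"y":-0.001,"z":0,"spin":0},{"fingers":-0.55,"x":0,"y":-0.001,"z":0,"spin":0},{"fingers":-0.55,"x":0,"y":-0.01,"z":0,"spin":0},{"fingers":-0.55,"x":0,"y":-0.03,"z":0,"spin":0},{"fingers":-0.55,"x":0,"y":-0.06,"z":0,"spin":0},{"fingers":-0.55,"x":0,"y":-0.1,"z":0,"spin":0},{"fingers":-0.55,"x":0,"y":-0.14,"z":0,"spin":0},{"fingers":-0.55,"x":0,"y":-0.17,"z":0,"spin":0}]'
python3 - <<'E'
from h import *
o=get_obs(); print(chest(o['ee_pos']),o['force'],o['grip_width'])
for n in('scene','side'):
    p,d,c=grab(n,n+'9.png'); C=chest(cloud(c,d)).reshape(-1,3)
    q=C[(C[:,0]<-.128)&(C[:,0]>-.15)&(abs(C[:,1])<.05)&(C[:,2]>.05)&(C[:,2]<.13)]
    print(n,'handle',len(q),np.percentile(q,[1,50,99],axis=0).round(4) if len(q) else '')
    for x in (-.09,0,.09):
        q=C[(abs(C[:,0]-x)<.01)&(abs(C[:,1])<.14)&(C[:,2]>.05)&(C[:,2]<.14)]; print(x,len(q),np.median(q[:,2]).round(4))
    if n=='side':
        z=np.load('/tmp/side.npz'); A=cloud(c,z['d']); B=cloud(c,d)
        for nm,(u,v) in dict(a=(297,275),b=(275,312),c=(357,292),bot=(285,228)).items():
            s=np.s_[v-6:v+7,u-6:u+7]; print(nm,'img diff',abs(p[s].astype(int)-z['p'][s]).mean().round(1),np.nanmax(abs(A[s]-B[s])).round(3))
        cv2.imwrite('pics/fin.png',cv2.resize(p[130:340,220:440],(630,600),interpolation=cv2.INTER_CUBIC)[:,:,::-1])
E
```

```text
time_s: 24.9
ee_pos: [0.4095, -0.2991, 0.2658]
eef_rot: [-1.573, -0.002, 0.042]
force: [-0.5, -0.3, 0.1]
grip_width: 0.0208
[-0.13705623 -0.00028294  0.26577942] [-0.53818756 -0.34174703  0.10920836] 0.020760915618954788
scene handle 130 [[-0.1461 -0.0489  0.0839]
 [-0.1402  0.001   0.0932]
 [-0.1303  0.0486  0.0995]]
-0.09 508 0.0963
0 410 0.096
0.09 276 0.0962
side handle 51 [[-0.1433 -0.0476  0.0871]
 [-0.1391  0.0041  0.0949]
 [-0.1299  0.0492  0.0997]]
-0.09 246 0.0969
0 235 0.0971
0.09 217 0.0972
a img diff 10.7 0.007
b img diff 10.5 0.007
c img diff 10.5 0.007
bot img diff 8.4 0.009
```

View pics/fin.png

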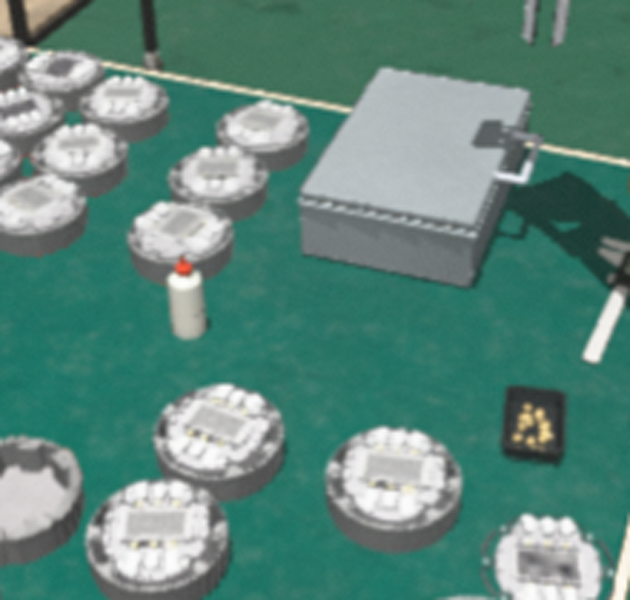

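Picture 12: the lid is flat and shut (0.096–0.097 m at front, middle and back), and the studs and bottle are in place. Handing in.

```bash
python3 -c "
from h import *
o=get_obs();print(o['time_s'],abs(o['joint_vel']).max());print(workorder.hand_in())"
```

```text
25.0 0.08426195462477026
the job is handed in; nothing more can be done
None
```

I put the screwdriver away in the chest, broke the stay, lowered the lid by its handle until it was shut, and handed the job in at 25.0 s. `hand_in()` reports no verdict.

**What I did:** I pulled the driver out from between the studs by its butt and regrasped it at the balance point. I then laid it in the recess and let go, pressed the tab until the stay folded, and led the lid down at about 0.3 rad/s.

**Last checks:**
- **Driver:** its top was at about 0.048–0.050 m after I let go, which is where a seated driver should be. Before lowering, it was within about 1 mm of its place and its turn agreed with the recess to a fraction of a degree. The lid hides it now, so I last saw it in the recess just after the stay folded.
- **Lid:** its top is level to about 0.5 mm from front to back, and it was seated at about 1.464 rad just before I let go of the handle.
- **Studs and bottle:** they show no visible shift; the depth differences were 9 mm or less, about the size of the noise.
- **Robot:** the arm is clear of everything and reads no contact.

**Readings that disagreed:** at the end of lowering, the wrist briefly read 33 N upward as the lid met the rim, under the 40 N and 120 N limits. The tab gave only 1–2 N at the readings I took, less than the 4–8 N stated, but the picture shows the stay folded.

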